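Awl point on the centre mark of a handle blank

ROBOT

A 6-joint arm with a two-finger parallel gripper is mounted at the origin on a cart in front of the work surface, level with it; the furniture and walls round the work are solid. World frame = base frame: x ahead of the robot, y to its left, z up, the work surface at z = 0. Lengths are in mm, angles in rad, forces in N, time in s.
With the tool pointing down it reaches from about 275 to 750 mm from the base axis. Payload 10.2 kg.
Tool frame: the origin (TCP) lies midway between the tips of the shut fingers; the grasp point (between the pads) lies 19 mm behind it; z points along the fingers, y is the direction in which the jaws open and shut (so a half turn about z gives the same grasp; the last joint's range is limited). The gripper opens to 85 mm and grips with 20 to 120 N. Pads are 22 mm wide; open, the fingers measure 114 mm over their backs; the gripper's body (76 mm by 85 mm) begins 54 mm behind the grasp point. The pads swing forward as they close: fully open they stand 13 mm farther back than shut.
Start: joints at [-0.223, 0.313, 1.498, -0, 1.331, -0.223], TCP at [525.006, -0.013, 231.294] pointing down, gripper open.
Joint ranges: [-2.94, 2.94], [-0.97, 2.17], [0.19, 2.56], [-1.23, 4.37], [0.02, 3.11], [-2.88, 2.88]. Speed limits (rad/s): [2.39, 2.39, 3.01, 3.14, 3.14, 3.14].

INTERFACE

Orientations are given as a unit quaternion [w, x, y, z].
In Python, from rig import sense, optics, ctrl gives the robot as it stands.
- The arm moves only by the tool play_rows, never from a script. Its argument "plan" is a list of rows, each a list of 7 numbers: the shift along the world's x, y, z in mm, then the turn, a rotation vector about the world's x, y, z in rad, then the opening, from -1 (shut) to 1 (fully open), so that 0 is half open. A call has 1 to 5 rows; each row shifts and turns the pose as measured when the row begins; what a row does not reach is not made up. A row lasts 1/12 s, in which the tool goes at most 41.7 mm and 7.16 degrees, less where a joint would pass 70% of its speed; a pose out of reach is approached as far as the arm can. A call is refused whole if a number of a shift passes 41.7 or a number of a turn 0.125, either way. A call with a gripper value outside its range is refused whole. The fingers move at their own pace and stop on an object; "grip_force" is the grip in N (left out, the last holds). Time passes only in rows, so rows that do not move let the fingers close. It gives the time, the measured TCP pose, the force and the opening at its end, in the units of the state.
- sense(): the state, without advancing time (a new reading comes with each control period).
- optics.capture(name): name is "scene" or "side" or "wrist"; returns a dict with "img" (384x512x3 uint8, blue, green, red), "fx", "fy", "cx", "cy" (pixels), "world_to_cam" (4x4, takes a point from world to camera coordinates). Camera axes: x right, y up, looking along -z (the intrinsics and any distortion apply to the point x, -y, -z); pixel columns grow to the right and rows downward; lengths in mm; the calibration is good to about 2 mm. The wrist camera is an equidistant fisheye: a pixel r from the principal point sees the ray r / f radians off the axis. A picture is of the moment at which its call begins. There is no depth.
- ctrl.finish_job(): hands the job in, once; it reports no verdict.
The state is a dict: "time_s": time; "joints": joint angles; "dq": joint speeds; "tau": joint torques, N m; "eef_pos": TCP position; "ee_rot": TCP orientation; "force": force on the tool from outside, world axes, zero at the start; "wrist_torque": the same for the moment, N m; "grip_width": opening from 0.0 (shut) to 1.0 (fully open).
Only numpy, scipy, OpenCV 4.12 (cv2) and the standard library are available. Lean on these libraries where they do the work, as an engineer would, in place of code of your own. Each camera call takes 0.05 s, during which the arm holds its last target. There are 200 camera calls.

TASK

Stand the upright wooden handle blank in the socket of the marking jig, so that it rests on the sprung seat inside, and let go of it. Then draw the awl out of the tool block and, holding it upright with its point on the cross marked on the blank's upper end, press lightly (about 3.5 N), so that the blank sinks on its spring about half of the seat's 12 mm travel. Finish like that, still holding the awl pressed on the mark; never press hard (20 N or more) and leave the small things lying around where they are.

Things in the scene. Friction and masses are not known exactly. Their poses are not given: they have to be found in the camera images.
- blank_center (a point): Centre of the loose pale wooden handle blank, a bar 23 x 19 mm in section and 118 mm long, 35 g (may vary by a third), which starts standing on end on the table. z points up along its length, x across its 23 mm width, y across its 19 mm width. Underside 59 mm below this point, upper end 59 mm above.
- blank_mark (a point): Centre of the blank's upper end, where two dark pencil lines cross at a dark dot 5 mm across: the spot for the awl's point. Axes as blank_center; 59 mm above it.
- blank_foot (a point): Centre of the blank's underside, 59 mm below blank_center. Axes as blank_center.
- jig: Marking jig fixed to the table: brown wood block 90 (x) x 84 (y) mm on a 100 x 94 x 6 mm dark steel foot, 46 mm high in all, four screw heads on top. Origin at the centre of its underside, z up. In its middle is a socket 29 (x) x 24 (y) mm, mouth chamfered 3 mm; the blank fits with its 23 mm width along the jig's x, either way round. The socket ends at the sprung seat.
- socket_mouth (a point): Centre of the socket's mouth in the jig's top face, 46 mm above the table; axes as the jig. The free seat's flat top lies 26 mm below this point (20 mm above the table).
- seat (a joint): How far the sprung seat in the socket is pressed down, in m: 0 free, 0.012 at its stop. Stiffness 600 N/m (half travel, 0.006, is 3.6 N); the blank's own weight presses it about 1 mm.
- tool_block: Pale wood tool block fixed to the table, 70 (x) x 110 (y) x 75 (z) mm, with two holes 10 mm wide and 72 mm deep in its top, 30 mm either side of its middle along its y. Origin at the centre of its underside on the table, z up. The awl stands in the hole at the block's own y = -30 mm; the other is empty.
- awl_grip (a point): Middle of the turned dark wooden handle of the loose scratch awl, on its axis, 115 mm above its point. z runs from the point to the butt. It starts upright, point down, in the tool block, its 15.5 mm ferrule resting on the block's top. Length 150 mm, 60 g (may vary by a third); handle up to 28 mm thick, 79 to 149 mm above the point; shaft 5 mm thick, 68 mm long.
- awl_tip (a point): The awl's point: the lower end of its steel shaft, 115 mm below awl_grip along its z. Axes as awl_grip.
- marker_2: Bystander: white felt marker with a red cap, 124 x 13 x 14 mm, lying on the table along its x; origin at the centre of its underside.
- marker_1: Bystander: white felt marker with a dark cap, 124 x 13 x 14 mm, lying on the table along its x; origin at the centre of its underside.
- handle_blank_c: Bystander: dark wooden handle blank 23 x 118 x 19 mm, lying on the table along its y; origin at the centre of its underside.
There are look-alikes about, which are no part of the job. Leave any pink or turquoise look-alike of the part that bears blank_center alone.

How it is judged:
By the outcome, as a careful person would: the job done as asked, in the order asked, and still so for the second after the job is handed in, while the arm keeps its last pose, push and grip.
It also fails if it takes over 54 s, if anything falls off the work surface, if the arm or the gripper's body presses on something with over 40 N, if the wrist force passes 120 N, or if a joint passes its speed limit or range.

## Working session

There is one attempt and no reset: what is moved stays moved. The work goes in short steps, Python scripts to look and compute and a tool call to move; the robot and the scene stay as the last step left them, time stands still between calls to the robot, and variables do not carry over. Pictures are saved under pics/ and viewed, about 8 in all and at most 12, crops included, and the job is handed in when it is done.

Besides the shell and the picture viewer there is one more tool, called after "Call:" by a JSON object that holds its "api" and its "payload", one argument or row to a line. play_rows: Moves the arm, as the interface text tells. Its arguments: {"type":"object","properties":{"plan":{"type":"array"},"grip_force":{"type":"number"}},"required":["plan"]}

```bash
mkdir -p pics; ls
cat > h.py <<'E'
import numpy as np, cv2
from rig import sense, optics, ctrl
def cap(n,save=None):
    c=optics.capture(n)
    if save: cv2.imwrite('pics/'+save,c['img'])
    return c
def ray(c,u,v,fish=False):
    x=(u-c['cx'])/c['fx'];y=(v-c['cy'])/c['fy']
    if fish:
        r=np.hypot(x,y); s=np.sin(r)/r if r>1e-9 else 1
        d=np.array([x*s,-y*s,-np.cos(r)])
    else: d=np.array([x,-y,-1.])
    M=np.array(c['world_to_cam']);R=M[:3,:3];t=M[:3,3]
    d=R.T@d
    return -R.T@t,d/np.linalg.norm(d)
def plane(c,u,v,z,fish=False):
    o,d=ray(c,u,v,fish); return o+d*(z-o[2])/d[2]
def meet(rs):
    A=sum(np.eye(3)-np.outer(d,d) for o,d in rs); b=sum((np.eye(3)-np.outer(d,d))@o for o,d in rs)
    p=np.linalg.solve(A,b); return p,[np.linalg.norm((np.eye(3)-np.outer(d,d))@(p-o)) for o,d in rs]
def proj(c,p,fish=False):
    q=np.array(c['world_to_cam'])@np.r_[p,1]; x,y,z=q[0],-q[1],-q[2]
    if fish:
        r=np.hypot(x,y);th=np.arctan2(r,z);k=th/r if r>0 else 0
        return c['cx']+c['fx']*x*k,c['cy']+c['fy']*y*k
    return c['cx']+c['fx']*x/z,c['cy']+c['fy']*y/z
E
python3 - <<'E'
from h import *
import pickle
cs={n:cap(n,n+'0.png') for n in('scene','side','wrist')}
pickle.dump(cs,open('c0.pkl','wb'))
for n,c in cs.items():
    M=np.array(c['world_to_cam']);print(n,c['fx'],c['cx'],c['cy'],(-M[:3,:3].T@M[:3,3]).round(),M[:3,:3].round(2).tolist(),[k for k in c])
cv2.imwrite('pics/a.png',cv2.resize(cs['scene']['img'],(800,600),interpolation=cv2.INTER_CUBIC))
cv2.imwrite('pics/b.png',cv2.resize(cs['side']['img'],(800,600),interpolation=cv2.INTER_CUBIC))
cv2.imwrite('pics/c.png',cv2.resize(cs['wrist']['img'],(800,600),interpolation=cv2.INTER_CUBIC))
print(sense())
E
```

```text
pics
scene 394.2598722571471 251.0782166987871 198.55497374345097 [  26. -612.  769.] [[0.77, -0.64, 0.0], [0.42, 0.5, 0.76], [-0.49, -0.58, 0.65]] ['img', 'fx', 'fy', 'cx', 'cy', 'world_to_cam']
side 356.1235793604677 258.143159821839 189.37715611887782 [360. 745. 479.] [[-0.98, -0.21, -0.01], [0.09, -0.45, 0.89], [-0.19, 0.87, 0.46]] ['img', 'fx', 'fy', 'cx', 'cy', 'world_to_cam']
wrist 297.3186396354542 262.703952179751 190.50321894821025 [526.  74. 373.] [[1.0, -0.0, -0.0], [0.0, 0.96, -0.29], [0.0, 0.29, 0.96]] ['img', 'fx', 'fy', 'cx', 'cy', 'world_to_cam']
{'time_s': 0.15, 'joints': array([-2.23392324e-01,  3.13304847e-01,  1.49823702e+00, -2.23355203e-05,
        1.33099477e+00, -2.23403180e-01]), 'dq': array([-0.00180694, -0.00277066, -0.00202785,  0.00112106,  0.00079748,
       -0.00048526]), 'tau': array([ 1.79854873e-03, -4.12368500e+01, -2.59796566e+01, -1.57318855e-04,
        3.17765021e-03, -3.62555340e-05]), 'eef_pos': array([5.24814622e+02, 2.82987551e-02, 2.30884664e+02]), 'ee_rot': array([-3.93613238e-04,  7.07100985e-01,  7.07112420e-01, -2.60692454e-04]), 'force': array([ 0.8494294 , -0.32040448, -0.30724471]), 'wrist_torque': array([ 0.01827526,  0.00457846, -0.01758598]), 'grip_width': 1.0020852341074011}
```

View pics/a.png

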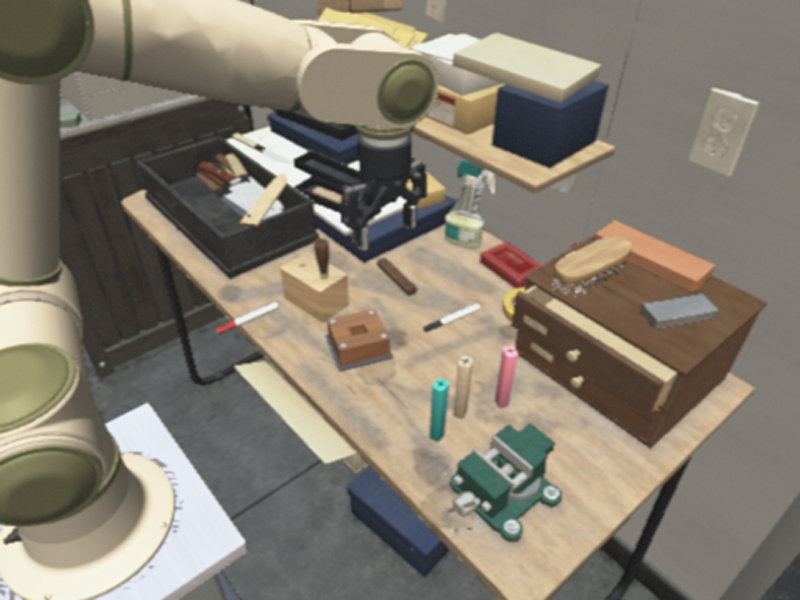

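View pics/b.png

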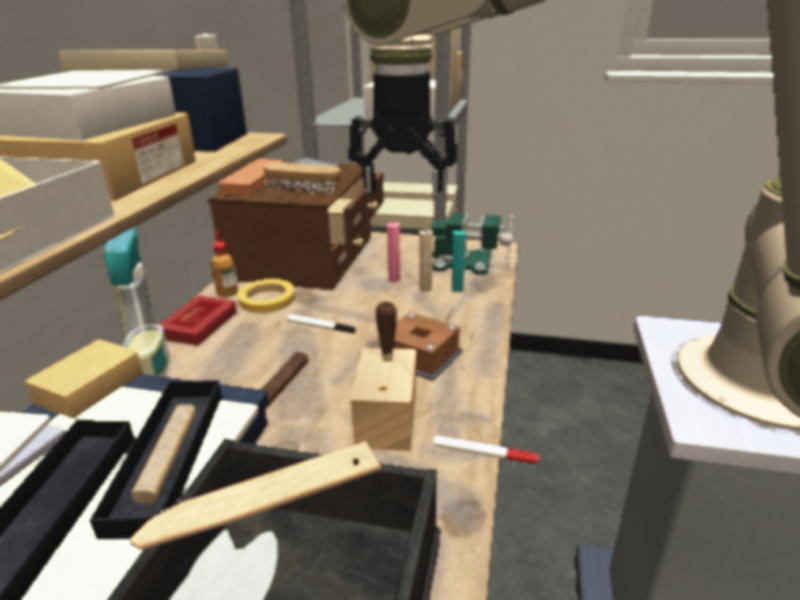

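View pics/c.png

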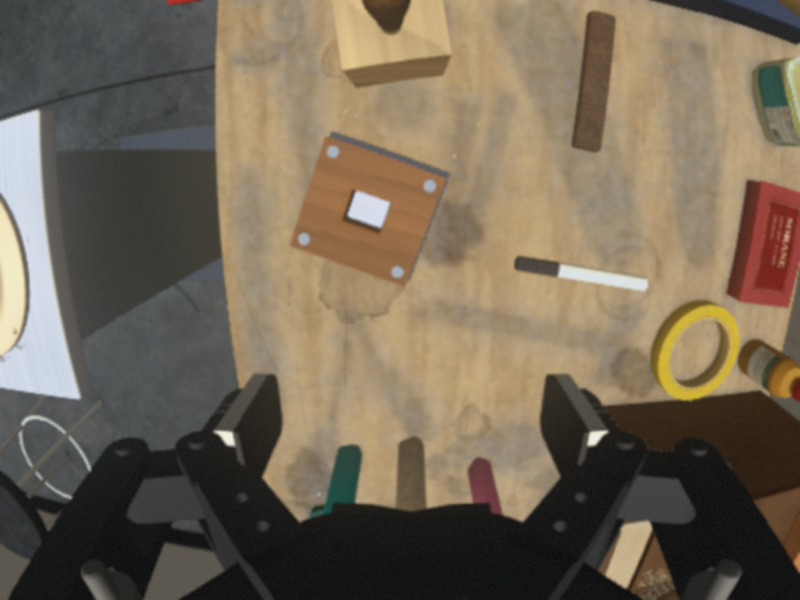

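The three upright bars in the scene view are turquoise (439,408), pale (463,388) and pink (507,377). The side view has them at (459,260), (425,260) and (393,252). The pale one fits the target: it is the only uncoloured upright bar. The jig is at wrist view (369,210), and the awl at scene view (321,255) and side view (386,325).

Run:
```python
from h import *
import pickle
cs=pickle.load(open('c0.pkl','rb')); S,D,W=cs['scene'],cs['side'],cs['wrist']
k=.64
def R(c,u,v): return ray(c,u*k,v*k,c is W)
p=lambda n,*r:print(n,meet(r)[0].round(1),np.round(meet(r)[1],1))
p('blank top',R(S,465,361),R(D,427,233))
p('blank topW',R(S,465,361),R(D,427,233),R(W,411,440))
p('turq',R(S,440,382),R(D,459,234)); p('pink',R(S,509,350),R(D,393,226))
p('awl butt',R(S,321,241),R(D,386,304))
print('jig screws z46',[plane(W,u*k,v*k,46,True).round(1).tolist() for u,v in((333,152),(430,186),(397,272),(304,240))])
p('jig socket',R(S,362,329),R(D,424,331),R(W,367,208))
g=W['img']
print('awl/block: block top corners scene',[plane(S,u*k,v*k,75).round(1).tolist() for u,v in((281,278),(310,259),(348,281),(322,295))])
print('side',[plane(D,u*k,v*k,75).round(1).tolist() for u,v in((363,348),(415,350),(413,392),(352,390))])
a=cv2.resize(S['img'][200:300,250:350],(600,600),interpolation=cv2.INTER_CUBIC)
cv2.imwrite('pics/d.png',a)
```

```text
blank top [ 522.8 -184.6  116.1] [3.2 3.2]
blank topW [ 527.5 -153.4  100.4] [22.7 26.6 35.1]
turq [ 465.7 -191.1  115.5] [3. 3.]
pink [ 591.5 -210.4  115.4] [3. 3.]
awl butt [511.1 164.4 155.8] [1.3 1.3]
jig screws z46 [[470.9, 82.4, 46.0], [538.6, 57.5, 46.0], [515.2, -4.4, 46.0], [447.9, 19.8, 46.0]]
jig socket [492.7  37.6  43.9] [6.9 7.5 4.5]
awl/block: block top corners scene [[450.1, 214.8, 75.0], [525.2, 230.4, 75.0], [539.9, 128.1, 75.0], [479.7, 125.1, 75.0]]
side [[548.1, 146.4, 75.0], [479.3, 137.8, 75.0], [464.3, 226.6, 75.0], [536.0, 237.0, 75.0]]
```

View pics/d.png

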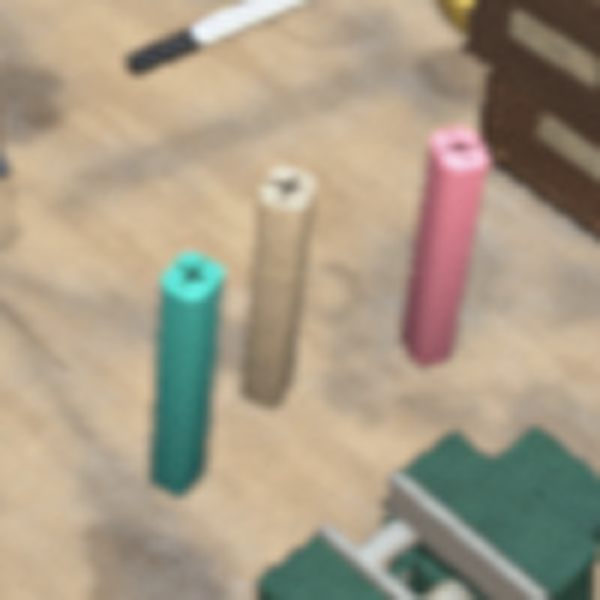

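The crop confirms it: pale bar with the mark at crop (288,186), between the turquoise bar (192,275) and the pink bar (460,148). I'll move above it to measure its yaw and mark with the wrist camera.

Call:
{"api": "play_rows", "payload": {
  "plan": [
    [0, -36, 0, 0, 0, 0, 1],
    [0, -36, 0, 0, 0, 0, 1],
    [0, -36, 0, 0, 0, 0, 1],
    [0, -36, 0, 0, 0, 0, 1],
    [0, 0, 0, 0, 0, 0, 1]
  ]
}}

```text
time_s: 0.57
eef_pos: [523.6, -147.6, 229.8]
ee_rot: [-0.001, 0.705, 0.709, -0.001]
force: [0.1, 0.1, -0.4]
grip_width: 0.999
```

Run:
```python
from h import *
import pickle
c=cap('wrist','w1.png'); pickle.dump(c,open('w1.pkl','wb')); s=sense(); print(s['eef_pos'],s['force'])
i=c['img']
print(proj(c,[522.8,-184.6,117],True))
cv2.imwrite('pics/e.png',cv2.resize(i,(800,600),interpolation=cv2.INTER_CUBIC))
```

```text
[ 523.63788043 -145.21046295  229.7856135 ] [-0.914405    1.04121207 -0.22231326]
(np.float64(261.4992650950809), np.float64(226.42203253576355))
```

View pics/e.png

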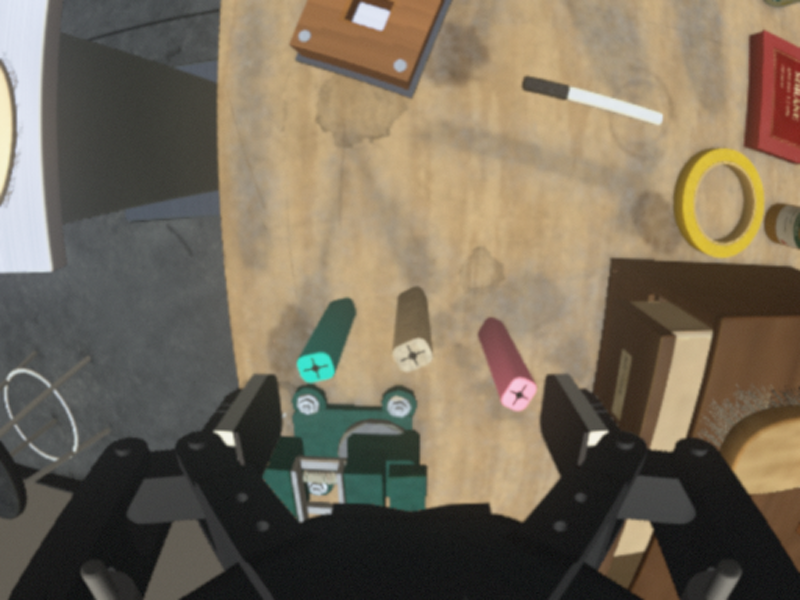

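Marks in the wrist view: pale (413,354), turquoise (316,367), pink (519,396). Next: yaw and exact position.

Run:
```python
from h import *
import pickle
c=pickle.load(open('w1.pkl','rb')); cs=pickle.load(open('c0.pkl','rb')); S,D=cs['scene'],cs['side']
i=c['img']; u0,v0=264,227
g=i[v0-18:v0+18,u0-18:u0+18].astype(int)
print(g[::2,::1,1][:, ::2])
m=(g.min(2)>115).astype(np.uint8); m=cv2.morphologyEx(m,cv2.MORPH_CLOSE,np.ones((5,5),np.uint8))
n,l,st,ce=cv2.connectedComponentsWithStats(m); k=l[18+4,18+4] or l[18-4,18-4]; print(st)
for t in (105,115,125,135):
    m=(g.min(2)>t).astype(np.uint8); m=cv2.morphologyEx(m,cv2.MORPH_CLOSE,np.ones((5,5),np.uint8)); 
    n,l,st,ce=cv2.connectedComponentsWithStats(m); k=l[18,18]
    cn=max(cv2.findContours((l==k).astype(np.uint8),0,1)[0],key=cv2.contourArea)[:,0]
    P=np.array([plane(c,u+u0-18,v+v0-18,118,True)[:2] for u,v in cn],np.float32)
    print(t,st[k],cv2.minAreaRect(P),P.mean(0))
mk=ray(c,264.3,226.6,True); s=ray(S,250+288/6,200+186/6)
print(meet([mk,s]), plane(c,264.3,226.6,118,True),plane(S,250+288/6,231,118),plane(D,427*.64,229*.64,118))
cv2.imwrite('pics/f.png',cv2.resize(i[190:262,228:300],(600,600),interpolation=cv2.INTER_CUBIC))
```

```text
[[161 162 162 138 105 102 101 103 101  99  96  96  98  94 100 141 148 146]
 [159 160 164 138 106 105 104 103 103 104 101  99 101  96 100 143 149 145]
 [163 166 165 132 104 104 104 106 107 106 104 103 100 100  98 141 150 147]
 [165 168 167 128 104 106 106 108 107 108 110 116 104  99  98 145 155 146]
 [165 166 165 126 108 107 108 114 133 168 190 200 181 123  98 141 154 148]
 [163 164 163 122 110 117 143 177 193 195 201 212 209 182 112 126 150 146]
 [161 164 160 125 147 180 199 169 183 194 203 215 213 209 154 127 153 150]
 [161 163 159 168 195 196 206 188 152 192 196 201 202 206 200 132 164 161]
 [163 163 163 194 201 201 200 197 137 130 159 146 156 195 213 163 171 167]
 [164 165 171 194 200 203 202 191 101  77 119 182 189 196 204 181 167 165]
 [163 164 167 186 190 183 152 156 134 104 152 194 193 192 200 188 174 166]
 [162 165 165 175 185 172 172 199 196 186 145 193 196 195 197 179 176 168]
 [163 165 167 169 176 189 194 202 199 204 169 189 196 189 178 173 173 169]
 [166 165 166 168 169 186 203 208 198 195 192 179 166 167 169 171 173 168]
 [165 163 163 165 162 169 183 191 181 170 170 163 
[... 486 characters left out ...]
36   36 1057] ((524.6597900390625, -184.72450256347656), (33.347190856933594, 35.648345947265625), 0.39394015073776245) [ 524.3815  -184.47672]
125 [  0   7  36  29 723] ((524.7841186523438, -188.12596130371094), (33.18434524536133, 28.79880142211914), 0.3161599934101105) [ 526.3178 -190.9217]
135 [  0   0  36  36 902] ((524.6597290039062, -184.72042846679688), (33.347190856933594, 35.656494140625), 0.39394015073776245) [ 524.66504 -184.56372]
(array([ 525.86466669, -184.90805807,  117.53837946]), [np.float64(0.5730656271313387), np.float64(0.5730656271312403)]) [ 525.4063154  -184.32728832  118.        ] [ 526.0739856  -185.43632204  118.        ] [ 522.0392166  -194.62816217  118.        ]
```

View pics/f.png

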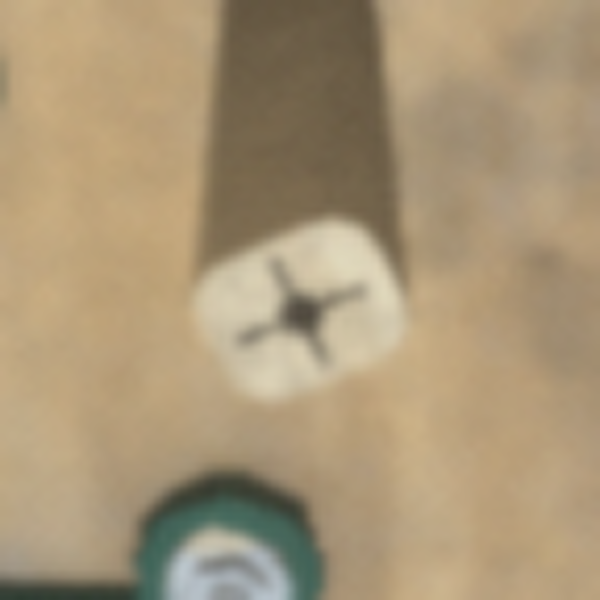

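Run:
```python
from h import *
import pickle
c=pickle.load(open('w1.pkl','rb'))
P=lambda u,v:plane(c,228+u/8.333-.5,190+v/8.333-.5,118,True)
print(P(300,313))
for a,b in(((240,340),(365,292)),((325,365),(275,262)),((262,400),(400,345)),((205,285),(330,218))):
    d=P(*b)-P(*a);print(np.degrees(np.arctan2(d[1],d[0])))
```

```text
[ 524.66798238 -184.80109432  118.        ]
23.19104460525236
114.29404049416574
24.18260308417093
30.464067729223718
```

Call:
{"api": "play_rows", "payload": {
  "plan": [
    [1, -20, 0, 0, 0, 0.1, 0],
    [1, -16, 0, 0, 0, 0.1, 0],
    [0, 0, 0, 0, 0, 0.1, 0],
    [0, 0, 0, 0, 0, 0.1, 0],
    [0, 0, 0, 0, 0, 0, 0]
  ]
}}

```text
time_s: 1.03
eef_pos: [525.5, -179.7, 228.7]
ee_rot: [-0.004, 0.542, 0.84, -0.0]
force: [-0.1, 0.4, 0.2]
grip_width: 0.501
```

Call:
{"api": "play_rows", "payload": {
  "plan": [
    [-0.8, -5, -20, 0, 0, 0, 0],
    [0, 0, -30, 0, 0, 0, 0],
    [0, 0, -30, 0, 0, 0, 0],
    [0, 0, -5, 0, 0, 0, 0],
    [0, 0, 0, 0, 0, 0, 0]
  ]
}}

```text
time_s: 1.45
eef_pos: [525.6, -180.7, 142.7]
ee_rot: [-0.002, 0.546, 0.838, 0.0]
force: [0.6, -0.1, 0.9]
grip_width: 0.502
```

Run:
```python
from h import *
import pickle
c=cap('wrist'); pickle.dump(c,open('w2.pkl','wb')); s=sense(); print(s['eef_pos'],s['ee_rot'],s['force'])
print(proj(c,[524.7,-184.8,118],True))
cv2.imwrite('pics/g.png',cv2.resize(c['img'][120:384,100:420],(800,660))[:600])
```

```text
[ 525.62449548 -180.68941178  143.15042799] [-1.87928521e-03  5.45974159e-01  8.37799861e-01  2.81399653e-04] [ 0.31351366 -0.3191376  -0.58323449]
(np.float64(257.5194455173349), np.float64(233.0876289886006))
```

View pics/g.png

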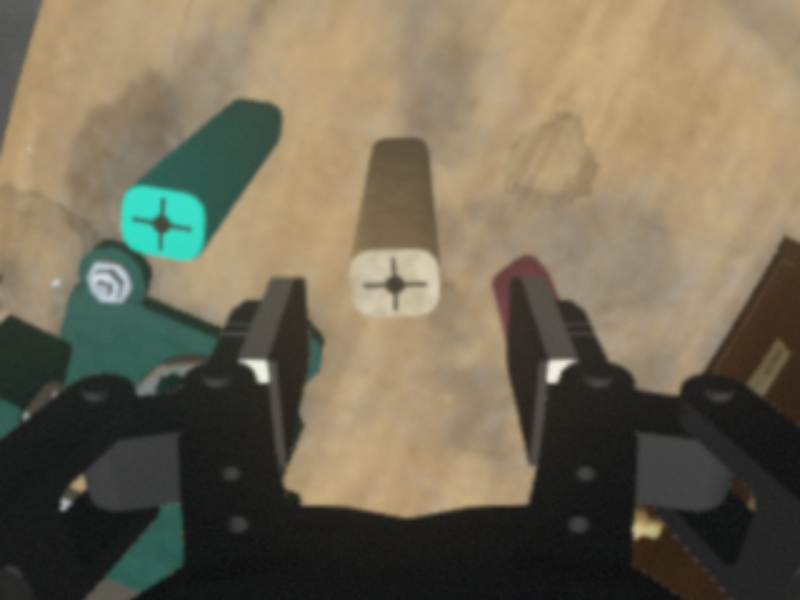

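The pale blank sits between the fingers with its yaw aligned; its mark at crop (395,285) is where I predicted. Now correct sideways, then go down.

Call:
{"api": "play_rows", "payload": {
  "plan": [
    [-1, -4.5, 0, 0, 0, 0, 0],
    [0, 0, 0, 0, 0, 0, 0]
  ]
}}

```text
time_s: 1.67
eef_pos: [525.7, -185.4, 145.9]
ee_rot: [-0.0, 0.546, 0.838, 0.0]
force: [-0.4, -0.1, -0.3]
grip_width: 0.498
```

Call:
{"api": "play_rows", "payload": {
  "plan": [
    [0, 0, 0, 0, 0, 0, 0]
  ]
}}

```text
time_s: 1.75
eef_pos: [526.1, -185.7, 147.3]
ee_rot: [0.001, 0.546, 0.838, 0.0]
force: [0.5, 0.2, 0.6]
grip_width: 0.5
```

Call:
{"api": "play_rows", "payload": {
  "plan": [
    [-0.7, 0.5, -25, 0, 0, 0, 0],
    [0, 0, -25, 0, 0, 0, 0],
    [0, 0, -20, 0, 0, 0, 0],
    [0, 0, -6, 0, 0, 0, 0],
    [0, 0, 0, 0, 0, 0, 0]
  ]
}}

```text
time_s: 2.17
eef_pos: [528.5, -187.3, 75.5]
ee_rot: [0.008, 0.547, 0.837, 0.001]
force: [-0.0, 0.1, 0.4]
grip_width: 0.497
```

Call:
{"api": "play_rows", "payload": {
  "plan": [
    [0, 0, 0, 0, 0, 0, 0],
    [0, 0, 0, 0, 0, 0, 0]
  ]
}}

```text
time_s: 2.33
eef_pos: [529.4, -187.9, 77.6]
ee_rot: [0.009, 0.547, 0.837, 0.001]
force: [0.1, 0.2, 0.0]
grip_width: 0.503
```

```bash
cat > go.py <<'E'
import sys
from h import *
from scipy.spatial.transform import Rotation as R
# go.py x y z yaw_deg : shift and turn needed (yaw = direction of tool y)
x,y,z,yaw=map(float,sys.argv[1:5]); s=sense()
a=np.radians((yaw+90)/2); T=R.from_quat([np.cos(a),np.sin(a),0,0])
q=s['ee_rot']; C=R.from_quat([q[1],q[2],q[3],q[0]])
y0=C.apply([0,1,0])
if y0@T.apply([0,1,0])<0: T=T*R.from_euler('z',np.pi)
print('t',round(s['time_s'],2),'pos',s['eef_pos'].round(1),'shift',(np.array([x,y,z])-s['eef_pos']).round(1),'turn',(T*C.inv()).as_rotvec().round(4),'F',s['force'].round(2),'g',round(s['grip_width'],3))
E
python3 go.py 525 -185 72 24
```

```text
t 2.33 pos [ 529.4 -187.9   77.6] shift [-4.4  2.9 -5.6] turn [0.0087 0.0159 0.0066] F [0.13 0.16 0.02] g 0.503
```

Call:
{"api": "play_rows", "payload": {
  "plan": [
    [-4.4, 2.9, -5, 0.009, 0.016, 0.006, 0],
    [0, 0, 0, 0, 0, 0, 0]
  ]
}}

```text
time_s: 2.5
eef_pos: [525.6, -185.3, 74.6]
ee_rot: [0.001, 0.545, 0.839, 0.0]
force: [-1.5, 0.2, -0.7]
grip_width: 0.508
```

```bash
python3 go.py 525 -185 70 24
```

```text
t 2.5 pos [ 525.6 -185.3   74.6] shift [-0.6  0.3 -4.6] turn [0.0009 0.0017 0.    ] F [-1.47  0.17 -0.69] g 0.508
```

Call:
{"api": "play_rows", "payload": {
  "plan": [
    [-0.5, 0.3, -4, 0, 0, 0, -0.2],
    [0, 0, 0, 0, 0, 0, -0.6],
    [0, 0, 0, 0, 0, 0, -1],
    [0, 0, 0, 0, 0, 0, -1],
    [0, 0, 0, 0, 0, 0, -1]
  ],
  "grip_force": 40
}}

```text
time_s: 2.92
eef_pos: [525.5, -185.2, 71.4]
ee_rot: [0.002, 0.545, 0.839, 0.0]
force: [0.4, -0.4, 0.2]
grip_width: 0.262
```

Call:
{"api": "play_rows", "payload": {
  "plan": [
    [0, 0, 0, 0, 0, 0, -1],
    [0, 0, 0, 0, 0, 0, -1]
  ]
}}

```text
time_s: 3.08
eef_pos: [525.5, -185.2, 71.4]
ee_rot: [0.002, 0.545, 0.839, 0.0]
force: [0.5, -0.2, -0.6]
grip_width: 0.266
```

```bash
python3 go.py 525 -185 170 24
```

```text
t 3.08 pos [ 525.5 -185.2   71.4] shift [-0.5  0.2 98.6] turn [ 0.0018  0.0032 -0.0001] F [ 0.52 -0.19 -0.64] g 0.266
```

Call:
{"api": "play_rows", "payload": {
  "plan": [
    [0, 0, 15, 0.002, 0.003, 0, -1],
    [0, 0, 30, 0, 0, 0, -1],
    [0, 0, 30, 0, 0, 0, -1],
    [0, 0, 20, 0, 0, 0, -1],
    [0, 0, 0, 0, 0, 0, -1]
  ]
}}

```text
time_s: 3.5
eef_pos: [524.0, -184.3, 168.8]
ee_rot: [-0.002, 0.545, 0.839, 0.0]
force: [-0.2, -0.3, 0.2]
grip_width: 0.264
```

Call:
{"api": "play_rows", "payload": {
  "plan": [
    [-4, 20, 0, 0, 0, -0.08, -1],
    [-5, 35, 0, 0, 0, -0.1, -1],
    [-5, 35, 0, 0, 0, -0.1, -1],
    [-5, 35, 0, 0, 0, -0.1, -1],
    [-5, 30, 0, 0, 0, -0.1, -1]
  ]
}}

```text
time_s: 3.92
eef_pos: [498.5, -29.5, 166.7]
ee_rot: [-0.001, 0.738, 0.675, -0.0]
force: [0.3, 0.9, -0.5]
grip_width: 0.264
```

```bash
python3 go.py 493 20 165 -20
python3 - <<'E'
from h import *
import pickle
c=cap('wrist'); pickle.dump(c,open('w3.pkl','wb'))
cv2.imwrite('pics/i.png',cv2.resize(c['img'],(800,600)))
E
```

```text
t 3.92 pos [498.5 -29.5 166.7] shift [-5.5 49.5 -1.7] turn [-0.0021 -0.0021 -0.2605] F [ 0.31  0.93 -0.51] g 0.264
```

View pics/i.png

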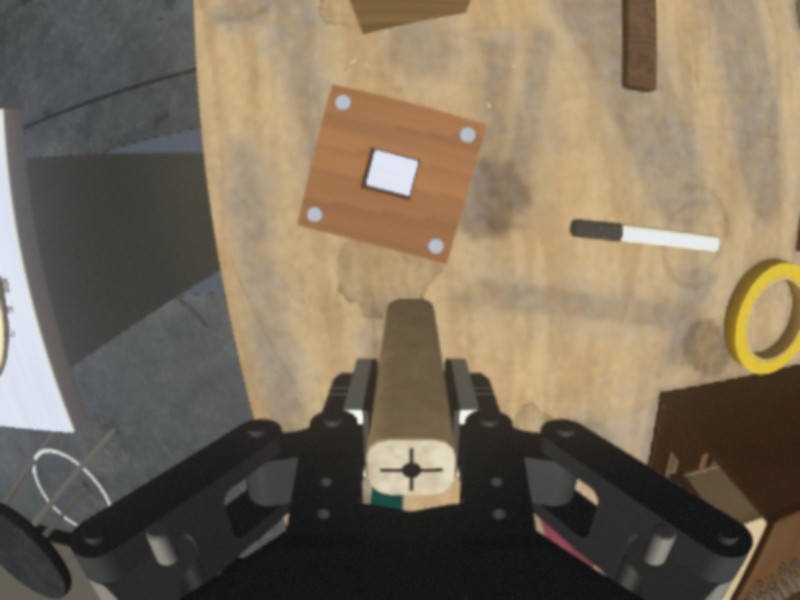

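The blank is held upright with its mark at view (411,470). The jig screws are at (343,102), (468,135), (436,246) and (315,214).

```bash
cat > jig.py <<'E'
from h import *
def screws(c,pts):
    i=c['img'].astype(int); out=[]
    for u,v in pts:
        u,v=int(u*.64),int(v*.64); g=i[v-8:v+9,u-8:u+9]
        m=((g.max(2)-g.min(2))<45)&(g[...,0]>105); 
        n,l,st,ce=cv2.connectedComponentsWithStats(m.astype(np.uint8),connectivity=4)
        k=1+np.argmin([np.hypot(*(x-8)) for x in ce[1:]]); out.append((ce[k][0]+u-8,ce[k][1]+v-8,st[k][4]))
    return out
E
python3 - <<'E'
from jig import *; import pickle
A=pickle.load(open('c0.pkl','rb'))['wrist'];B=pickle.load(open('w3.pkl','rb'))
a=screws(A,((333,152),(430,186),(397,272),(304,240)));b=screws(B,((343,102),(468,135),(436,246),(315,214)))
print(np.round(a,1).tolist(),np.round(b,1).tolist())
for p,q in zip(a,b): print(meet([ray(A,*p[:2],True),ray(B,*q[:2],True)])[0].round(1))
for c,x in((A,a),(B,b)):
    P=np.array([plane(c,*p[:2],46,True) for p in x]); print(P.mean(0).round(1),[round(np.degrees(np.arctan2(d[1],d[0])),1) for d in(P[1]-P[0],P[2]-P[3],P[0]-P[3],P[1]-P[2])],[np.linalg.norm(P[1]-P[0]).round(1),np.linalg.norm(P[0]-P[3]).round(1)])
# socket edges: white seat + dark walls
s=sense()['eef_pos']
print('mark',plane(B,411*.64,470*.64,s[2]+46.6,True).round(1))
print('foot front edge mid', proj(B,[s[0],s[1],s[2]-71.4],True))
E
```

```text
[[212.6, 96.7, 59.0], [274.6, 118.6, 58.0], [253.9, 173.6, 58.0], [194.2, 152.5, 57.0]] [[219.1, 65.0, 90.0], [298.9, 85.9, 92.0], [278.6, 156.9, 86.0], [201.0, 136.7, 86.0]]
[470.4  83.1  46.5]
[538.   58.   45.6]
[515.   -3.6  46.8]
[447.8  21.3  47.2]
[492.7  39.6  46. ] [np.float64(-20.3), np.float64(-20.3), np.float64(69.8), np.float64(69.6)] [np.float64(72.1), np.float64(66.0)]
[492.7  39.6  46. ] [np.float64(-20.4), np.float64(-20.3), np.float64(69.7), np.float64(69.7)] [np.float64(72.1), np.float64(66.0)]
mark [499.1 -29.9 213.1]
foot front edge mid (np.float64(260.4006889898741), np.float64(198.1105902398679))
```

Call:
{"api": "play_rows", "payload": {
  "plan": [
    [-2, 20, -1, 0, 0, -0.1, -1],
    [-2, 25, -1, 0, 0, -0.1, -1],
    [-1, 22, -1, 0, 0, -0.06, -1],
    [0, 0, 0, 0, 0, 0, -1],
    [0, 0, 0, 0, 0, 0, -1]
  ]
}}

```text
time_s: 4.38
eef_pos: [489.7, 47.6, 159.8]
ee_rot: [-0.004, 0.823, 0.568, -0.001]
force: [-0.5, -1.3, 0.0]
grip_width: 0.264
```

```bash
python3 go.py 492.4 39.7 130 -20.35
```

```text
t 4.38 pos [489.7  47.6 159.8] shift [  2.7  -7.9 -29.8] turn [-0.0055 -0.0071  0.0075] F [-0.52 -1.3   0.01] g 0.264
```

Call:
{"api": "play_rows", "payload": {
  "plan": [
    [2.7, -7.5, -20, -0.006, -0.007, 0.007, -1],
    [0, 0, -5, 0, 0, 0, -1],
    [0, 0, 0, 0, 0, 0, -1]
  ]
}}

```text
time_s: 4.63
eef_pos: [492.5, 38.9, 133.5]
ee_rot: [0.0, 0.82, 0.572, -0.0]
force: [-0.1, -0.0, -0.2]
grip_width: 0.265
```

```bash
python3 go.py 492.4 39.7 128 -20.35
```

```text
t 4.63 pos [492.5  38.9 133.5] shift [-0.1  0.8 -5.5] turn [ 0.0007 -0.0003 -0.0024] F [-0.1  -0.03 -0.2 ] g 0.265
```

Call:
{"api": "play_rows", "payload": {
  "plan": [
    [0, 0.7, -8, 0, 0, 0, -1],
    [0, 0, -8, 0, 0, 0, -1],
    [0, 0, -4, 0, 0, 0, -1],
    [0, 0, 0, 0, 0, 0, -1]
  ]
}}

```text
time_s: 4.97
eef_pos: [492.8, 38.4, 112.3]
ee_rot: [0.0, 0.821, 0.571, -0.0]
force: [-1.2, -0.3, -0.3]
grip_width: 0.263
```

```bash
python3 go.py 492.4 39.7 91 -20.35; python3 -c "
from h import *
for n in('scene','side','wrist'): cap(n,'j'+n+'.png')
a=cv2.imread('pics/jwrist.png')[150:350,160:360];b=cv2.imread('pics/jscene.png');
c=cap('scene');u,v=map(int,proj(c,[492,40,60]));d=cap('side');s,t=map(int,proj(d,[492,40,60]))
f=lambda x:cv2.resize(x,(400,400),interpolation=cv2.INTER_CUBIC)
cv2.imwrite('pics/j.png',np.hstack([f(c['img'][v-45:v+45,u-45:u+45]),f(d['img'][t-45:t+45,s-45:s+45])]))"
```

```text
t 4.97 pos [492.8  38.4 112.3] shift [ -0.4   1.3 -21.3] turn [ 0.0004 -0.0004 -0.0009] F [-1.2  -0.26 -0.32] g 0.263
```

View pics/j.png

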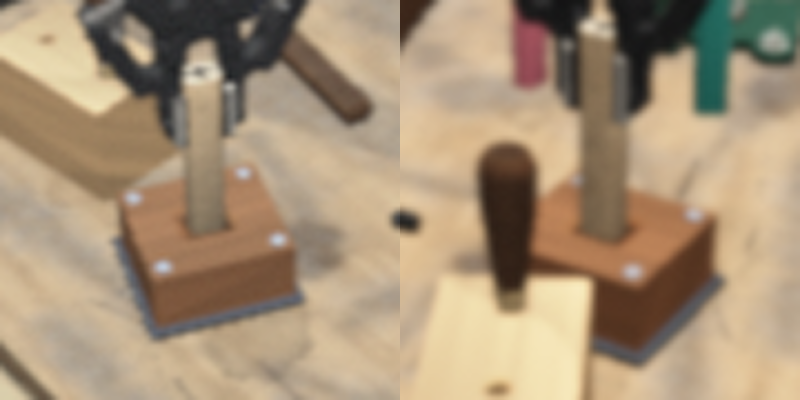

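Both views show the foot entering the socket, at left (207,232) and right (605,235). Continuing down.

Call:
{"api": "play_rows", "payload": {
  "plan": [
    [-0.3, 1.4, -6, 0, 0, 0, -1],
    [0, 0, -6, 0, 0, 0, -1],
    [0, 0, -4, 0, 0, 0, -1],
    [0, 0, 0, 0, 0, 0, -1]
  ]
}}

```text
time_s: 5.55
eef_pos: [493.2, 40.2, 96.5]
ee_rot: [0.001, 0.82, 0.572, 0.001]
force: [0.1, 0.3, -1.4]
grip_width: 0.265
```

```bash
python3 go.py 492.4 39.7 91 -20.35
```

```text
t 5.55 pos [493.2  40.2  96.5] shift [-0.8 -0.5 -5.5] turn [ 0.001   0.0031 -0.0014] F [ 0.11  0.27 -1.41] g 0.265
```

Call:
{"api": "play_rows", "payload": {
  "plan": [
    [-0.7, -0.4, -4, 0, 0.003, 0, -1],
    [0, 0, -1, 0, 0, 0, -1],
    [0, 0, 0, 0, 0, 0, -1]
  ]
}}

```text
time_s: 5.8
eef_pos: [492.3, 39.7, 90.5]
ee_rot: [0.0, 0.82, 0.572, -0.001]
force: [0.8, -0.3, 0.3]
grip_width: 0.265
```

```bash
python3 go.py 492.4 39.7 91 -20.35
```

```text
t 5.8 pos [492.3  39.7  90.5] shift [ 0.1 -0.   0.5] turn [ 0.0009 -0.0009 -0.0014] F [ 0.78 -0.29  0.33] g 0.265
```

Call:
{"api": "play_rows", "payload": {
  "plan": [
    [0, 0, 0, 0, 0, 0, -0.3],
    [0, 0, 0, 0, 0, 0, 0],
    [0, 0, 0, 0, 0, 0, 0]
  ]
}}

```text
time_s: 6.05
eef_pos: [492.5, 39.7, 90.7]
ee_rot: [0.0, 0.821, 0.572, -0.0]
force: [-0.5, 0.1, 0.3]
grip_width: 0.5
```

```bash
python3 go.py 492.4 39.7 215 -20.35
```

```text
t 6.05 pos [492.5  39.7  90.7] shift [-1.000e-01  0.000e+00  1.243e+02] turn [ 0.0009 -0.0005 -0.0014] F [-0.54  0.13  0.29] g 0.5
```

Call:
{"api": "play_rows", "payload": {
  "plan": [
    [0, 0, 12, 0, 0, 0, 0],
    [0, 0, 35, 0, 0, 0, 0],
    [0, 0, 40, 0, 0, 0, 0],
    [0, 0, 35, 0, 0, 0, 0],
    [0, 0, 0, 0, 0, 0, 0]
  ]
}}

```text
time_s: 6.47
eef_pos: [490.4, 39.9, 217.0]
ee_rot: [-0.001, 0.821, 0.572, -0.002]
force: [-0.1, 0.5, 0.6]
grip_width: 0.5
```

```bash
python3 go.py 492.4 39.7 215 -20.35
python3 - <<'E'
from h import *
import pickle
c=cap('wrist'); pickle.dump(c,open('w4.pkl','wb'))
print(proj(c,[492.5,39.6,137],True),proj(c,[511,164,156],True))
cv2.imwrite('pics/k.png',cv2.resize(c['img'],(800,600),interpolation=cv2.INTER_CUBIC))
E
```

```text
t 6.47 pos [490.4  39.9 217. ] shift [ 2.  -0.2 -2. ] turn [ 0.0003 -0.0046 -0.0012] F [-0.11  0.47  0.56] g 0.5
(np.float64(265.62861834224907), np.float64(199.16482031348596)) (np.float64(227.5339104910496), np.float64(33.44155872893643))
```

View pics/k.png

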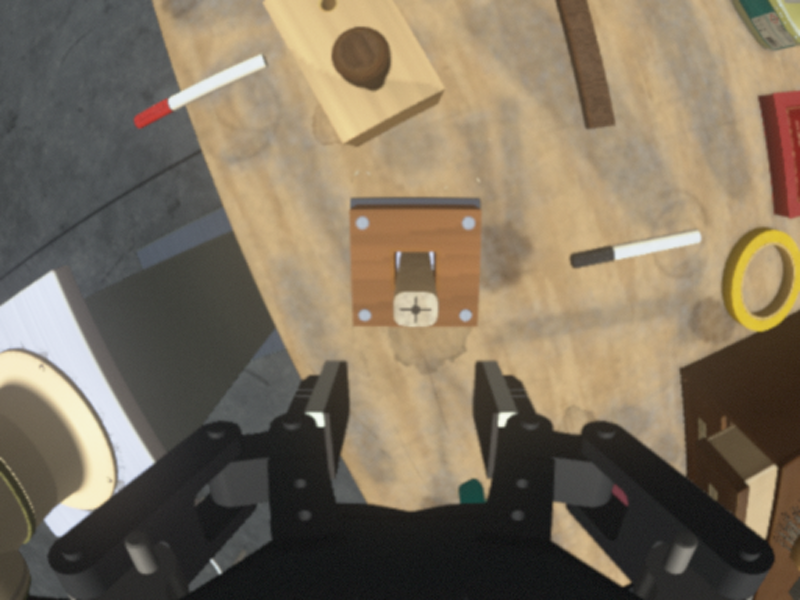

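The blank stands in the jig with its mark at view (415,309), within 1 px of the prediction. The awl butt is at (361,52). Moving over the awl.

Call:
{"api": "play_rows", "payload": {
  "plan": [
    [5, 28, 2, 0, 0, 0, 0],
    [5, 30, 2, 0, 0, 0, 0],
    [5, 30, 2, 0, 0, 0, 0],
    [3, 15, 2, 0, 0, 0, 0],
    [0, 0, 0, 0, 0, 0, 0]
  ]
}}

```text
time_s: 6.93
eef_pos: [506.6, 146.1, 218.2]
ee_rot: [-0.004, 0.822, 0.57, -0.005]
force: [-0.0, -1.0, 0.4]
grip_width: 0.503
```

```bash
python3 go.py 511 164 215 -20.35
python3 - <<'E'
from h import *
import pickle
A=pickle.load(open('w4.pkl','rb'))
print('mark',plane(A,265.6,197.8,137,True).round(1))
c=cap('wrist'); pickle.dump(c,open('w5.pkl','wb'))
print(proj(c,[511,164,156],True))
def blob(c,u,v):
    g=c['img'].astype(int); m=((g.max(2)<105)&(g[...,2]>g[...,0])).astype(np.uint8)
    r=40; u,v=int(u),int(v); y0=max(0,v-r);x0=u-r; m=m[y0:v+r,x0:u+r]
    n,l,st,ce=cv2.connectedComponentsWithStats(m); k=l[v-y0,u-x0]; ys,xs=np.nonzero(l==k)
    return st[k]+np.array([x0,y0,0,0,0]),ce[k]+[x0,y0]
print(blob(A,231,34)); print(blob(c,*proj(c,[511,164,156],True)))
cv2.imwrite('pics/l.png',cv2.resize(c['img'],(800,600),interpolation=cv2.INTER_CUBIC))
E
```

```text
t 6.93 pos [506.6 146.1 218.2] shift [ 4.4 17.9 -3.2] turn [ 0.0001 -0.0127  0.003 ] F [-0.02 -0.97  0.38] g 0.503
mark [492.9  40.7 137. ]
(np.float64(260.5391404217615), np.float64(182.9979964940462))
(array([ 191,    0,   80,   74, 5531]), array([230.20430302,  36.19327427]))
(array([ 220,  142,   80,   80, 5380]), array([257.81486989, 178.92026022]))
```

View pics/l.png

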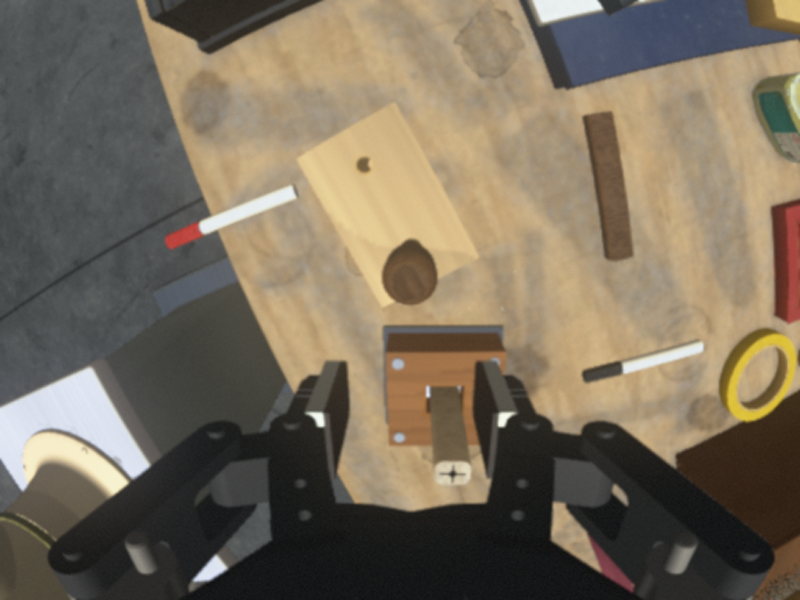

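The awl's butt circle is centred at view (411,275). Block-top corners: (396,103), (477,257), (385,306), (298,158); empty hole at (365,164).

Run:
```python
from h import *
import pickle
A=pickle.load(open('w4.pkl','rb'));c=pickle.load(open('w5.pkl','rb'))
k=.64; P=lambda u,v,z:plane(c,u*k,v*k,z,True)
C=np.array([P(*p,75) for p in((396,103),(477,257),(385,306),(298,158))]);m=C.mean(0)
print(C.round(1).tolist(),m,[np.linalg.norm(C[i]-C[i-1]).round(1) for i in range(4)])
h=P(365,164,75);print('hole',h,'other hole',2*m-h)
ax=(C[1]-C[0]+C[2]-C[3]);ax/=np.linalg.norm(ax);print('awl hole',m+30*ax)
for z in(140,145,150):print(P(411,275,z))
# dark-blob refinement of butt circle
g=c['img'].astype(int)[150:200,235:295]; M=((g[...,2]<110)).astype(np.uint8)
n,l,st,ce=cv2.connectedComponentsWithStats(M);q=l[26,28];print(st[q]+[235,150,0,0,0],ce[q]+[235,150])
ys,xs=np.nonzero(l==q)
for r in range(0,50,3):
    x=xs[ys==r]; 
    if len(x):print(r+150,x.min()+235,x.max()+235,end='; ')
print(meet([ray(c,262.9,176,True),ray(A,231,34,True)]))
```

```text
[[535.6, 252.8, 75.0], [549.5, 146.0, 75.0], [483.5, 135.9, 75.0], [467.4, 243.9, 75.0]] [508.9903194  194.66775085  75.        ] [np.float64(68.7), np.float64(107.7), np.float64(66.7), np.float64(109.2)]
hole [504.76655185 224.48651965  75.        ] other hole [513.21408696 164.84898204  75.        ]
awl hole [513.12715399 164.95434311  75.        ]
[512.87964942 164.47108242 140.        ]
[513.37548009 165.63153086 145.        ]
[513.87131076 166.7919793  150.        ]
[251 169  22  24 313] [260.09584665 181.34185304]
171 257 264; 174 253 266; 177 251 267; 180 251 269; 183 251 271; 186 252 272; 189 254 270; 192 257 261; (array([513.02883918, 165.63758605, 144.72997468]), [np.float64(0.22396498496571704), np.float64(0.22396498496585066)])
```

Call:
{"api": "play_rows", "payload": {
  "plan": [
    [6, 18, -3, 0, -0.012, 0.003, 0.3],
    [0, 0, -5, 0, 0, 0, 0.3],
    [0, 0, 0, 0, 0, 0, 0.3]
  ]
}}

```text
time_s: 7.23
eef_pos: [511.6, 161.1, 206.7]
ee_rot: [-0.001, 0.821, 0.571, -0.003]
force: [-0.2, -0.1, -0.3]
grip_width: 0.651
```

```bash
python3 go.py 513.1 165 190 -20.35
```

```text
t 7.23 pos [511.6 161.1 206.7] shift [  1.5   3.9 -16.7] turn [ 0.0019 -0.0054  0.0011] F [-0.17 -0.11 -0.28] g 0.651
```

Call:
{"api": "play_rows", "payload": {
  "plan": [
    [1.5, 3.9, -20, 0.002, -0.005, 0.001, 0.3],
    [0, 0, -10, 0, 0, 0, 0.3],
    [0, 0, 0, 0, 0, 0, 0.3]
  ]
}}

```text
time_s: 7.48
eef_pos: [512.6, 161.8, 174.9]
ee_rot: [-0.0, 0.822, 0.57, -0.001]
force: [0.3, 0.6, 1.2]
grip_width: 0.649
```

```bash
python3 go.py 513.1 165 104 -20.35
```

```text
t 7.48 pos [512.6 161.8 174.9] shift [  0.5   3.2 -70.9] turn [ 0.0009 -0.0021  0.0026] F [0.34 0.64 1.17] g 0.649
```

Call:
{"api": "play_rows", "payload": {
  "plan": [
    [0.5, 3.6, -10, 0, -0.002, 0.002, 0.3],
    [0, 0.4, -18, 0, 0, 0, 0.3],
    [0, 0, -18, 0, 0, 0, 0.3],
    [0, 0, -10, 0, 0, 0, 0.3],
    [0, 0, 0, 0, 0, 0, 0.3]
  ]
}}

```text
time_s: 7.9
eef_pos: [513.6, 163.6, 117.2]
ee_rot: [0.001, 0.822, 0.57, 0.001]
force: [-0.4, 0.1, -0.1]
grip_width: 0.654
```

```bash
python3 go.py 513.1 165 104 -20.35
```

```text
t 7.9 pos [513.6 163.6 117.2] shift [ -0.5   1.4 -13.2] turn [0.0012 0.0021 0.0033] F [-0.38  0.12 -0.09] g 0.654
```

Call:
{"api": "play_rows", "payload": {
  "plan": [
    [-0.5, 1.5, -8, 0.001, 0.002, 0.003, 0.2],
    [0, 0, -4, 0, 0, 0, 0.1],
    [0, 0, 0, 0, 0, 0, 0]
  ]
}}

```text
time_s: 8.15
eef_pos: [513.8, 165.0, 105.4]
ee_rot: [0.0, 0.821, 0.571, 0.001]
force: [0.7, -0.4, 0.8]
grip_width: 0.502
```

```bash
python3 go.py 513.1 165 104 -20.35
```

```text
t 8.15 pos [513.8 165.  105.4] shift [-0.7 -0.  -1.4] turn [0.0001 0.0016 0.0004] F [ 0.75 -0.39  0.84] g 0.502
```

Call:
{"api": "play_rows", "payload": {
  "plan": [
    [-0.7, 0, -1, 0, 0.001, 0, -0.3],
    [0, 0, 0, 0, 0, 0, -0.6],
    [0, 0, 0, 0, 0, 0, -1],
    [0, 0, 0, 0, 0, 0, -1],
    [0, 0, 0, 0, 0, 0, -1]
  ],
  "grip_force": 70
}}

```text
time_s: 8.57
eef_pos: [513.9, 165.2, 106.1]
ee_rot: [0.001, 0.821, 0.571, 0.002]
force: [-0.1, 0.4, -0.2]
grip_width: 0.281
```

```bash
python3 go.py 513.1 165 190 -20.35
```

```text
t 8.57 pos [513.9 165.2 106.1] shift [-0.8 -0.2 83.9] turn [-0.0003  0.0035  0.0001] F [-0.1   0.37 -0.23] g 0.281
```

Call:
{"api": "play_rows", "payload": {
  "plan": [
    [0, 0, 8, 0, 0.002, 0, -1],
    [0, 0, 20, 0, 0, 0, -1],
    [0, 0, 20, 0, 0, 0, -1],
    [0, 0, 10, 0, 0, 0, -1],
    [0, 0, 0, 0, 0, 0, -1]
  ]
}}

```text
time_s: 8.98
eef_pos: [513.4, 165.2, 168.4]
ee_rot: [0.0, 0.821, 0.571, 0.0]
force: [0.2, -0.3, 0.2]
grip_width: 0.282
```

```bash
python3 go.py 513.5 165 190 -20.35
```

```text
t 8.98 pos [513.4 165.2 168.4] shift [ 0.1 -0.2 21.6] turn [-0.0002  0.0004  0.0001] F [ 0.23 -0.33  0.25] g 0.282
```

Call:
{"api": "play_rows", "payload": {
  "plan": [
    [0, 0, 20, 0, 0, 0, -1],
    [0, 0, 30, 0, 0, 0, -1],
    [0, 0, 30, 0, 0, 0, -1],
    [0, 0, 15, 0, 0, 0, -1],
    [0, 0, 0, 0, 0, 0, -1]
  ]
}}

```text
time_s: 9.4
eef_pos: [511.8, 165.0, 266.6]
ee_rot: [-0.001, 0.821, 0.571, -0.001]
force: [1.2, 0.5, 0.2]
grip_width: 0.278
```

Call:
{"api": "play_rows", "payload": {
  "plan": [
    [-4, -20, 0, 0, 0, 0, -1],
    [-5, -30, 0, 0, 0, 0, -1],
    [-5, -30, 0, 0, 0, 0, -1],
    [-4, -25, 0, 0, 0, 0, -1],
    [0, -5, 0, 0, 0, 0, -1]
  ]
}}

```text
time_s: 9.82
eef_pos: [491.3, 53.0, 261.3]
ee_rot: [-0.002, 0.82, 0.573, -0.003]
force: [-0.4, -0.1, -1.8]
grip_width: 0.28
```

Call:
{"api": "play_rows", "payload": {
  "plan": [
    [0, 0, 0, 0, 0, 0, -1],
    [0, 0, 0, 0, 0, 0, -1]
  ]
}}

```text
time_s: 9.98
eef_pos: [490.8, 52.1, 259.4]
ee_rot: [-0.003, 0.82, 0.572, -0.004]
force: [0.4, 1.4, 0.2]
grip_width: 0.28
```

```bash
python3 go.py 492.9 40.7 250 -20.35
```

```text
t 9.98 pos [490.8  52.1 259.4] shift [  2.1 -11.4  -9.4] turn [-0.0014 -0.0101 -0.0018] F [0.42 1.36 0.19] g 0.28
```

Call:
{"api": "play_rows", "payload": {
  "plan": [
    [2.1, -11, -5, -0.001, -0.01, -0.002, -1],
    [0, 0, 0, 0, 0, 0, -1],
    [0, 0, 0, 0, 0, 0, -1]
  ]
}}

```text
time_s: 10.23
eef_pos: [493.2, 42.2, 252.5]
ee_rot: [-0.001, 0.82, 0.572, -0.0]
force: [-0.3, 1.2, -0.2]
grip_width: 0.283
```

```bash
python3 go.py 492.9 40.7 250 -20.35
python3 - <<'E'
from h import *
import pickle
cs={n:cap(n) for n in('scene','side','wrist')};pickle.dump(cs,open('c6.pkl','wb'));p=sense()['eef_pos']
T=[]
for n,r,F in(('scene',33,0),('side',33,0),('wrist',45,1)):
    c=cs[n];m=proj(c,[492.9,40.7,137],F);t=proj(c,p-[0,0,99],F);u,v=int((m[0]+t[0])/2),int((m[1]+t[1])/2)
    x0,y0=u-r,v-r;print(n,'origin',x0,y0,'scale',400/(2*r),'mark',np.round(m,1),'tip',np.round(t,1))
    T.append(cv2.resize(c['img'][y0:v+r,x0:u+r],(400,400) if n!='wrist' else (400,400),interpolation=cv2.INTER_CUBIC))
f=lambda x:cv2.resize(x,(266,400))
cv2.imwrite('pics/m.png',np.hstack([cv2.resize(t,(266,266),interpolation=cv2.INTER_CUBIC) for t in T]))
print(T[0].shape)
E
```

```text
t 10.23 pos [493.2  42.2 252.5] shift [-0.3 -1.5 -2.5] turn [-0.0011 -0.0008 -0.0023] F [-0.29  1.23 -0.18] g 0.283
scene origin 194 148 scale 6.0606060606060606 mark [227.3 183.9] tip [226.8 178.4]
side origin 234 140 scale 6.0606060606060606 mark [267.9 176.4] tip [267.7 169.8]
wrist origin 217 145 scale 4.444444444444445 mark [263.1 189. ] tip [262.8 192.8]
(400, 400, 3)
```

Run:
```python
from h import *
import pickle
cs=pickle.load(open('c6.pkl','rb'));T=[]
for n,x0,y0 in(('scene',197,160),('side',238,150),('wrist',233,170)):
    c=cs[n]['img'][y0:y0+45,x0:x0+60]; T.append(cv2.resize(c,(400,300),interpolation=cv2.INTER_CUBIC))
w=cv2.resize(cs['wrist']['img'][120:300,150:390],(400,300))
cv2.imwrite('pics/n.png',np.vstack([np.hstack(T[:2]),np.hstack([T[2],w])]))
```

```text
(no output)
```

View pics/n.png

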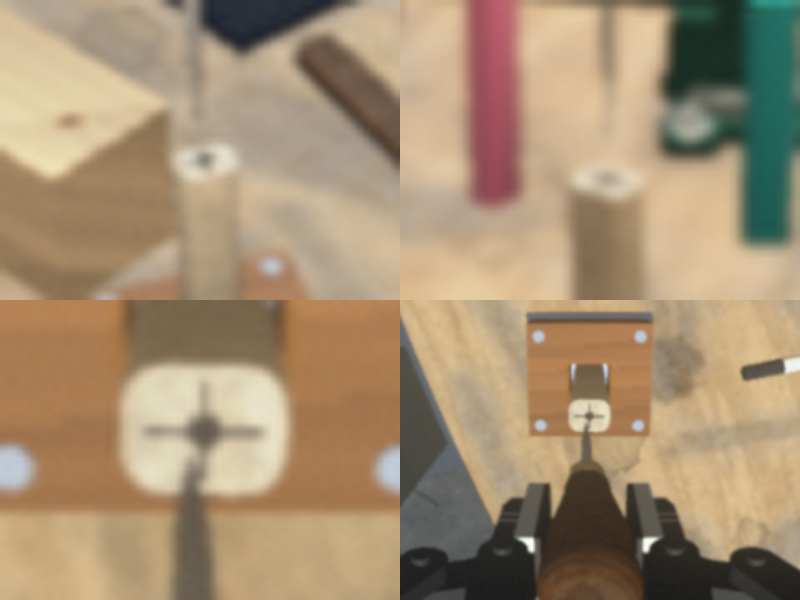

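In the last picture the tip is at scene px (226.5,177.5), side (269.2,171) and wrist (262,194). The mark is at scene (227.8,184), side (268.8,176.9) and wrist (263.6,189.5). Now triangulate both.

Run:
```python
from h import *
import pickle
cs=pickle.load(open('c6.pkl','rb'));N=('scene','side','wrist')
def tri(pp): return meet([ray(cs[n],*p,n=='wrist') for n,p in zip(N,pp)])
t=tri(((226.5,177.5),(269.2,171),(262,194)));m=tri(((227.8,184),(268.8,176.9),(263.6,189.5)))
print(t,m,m[0]-t[0])
# single-view offsets, given heights: tip 153, mark 137
for n,a,b in zip(N,((226.5,177.5),(269.2,171),(262,194)),((227.8,184),(268.8,176.9),(263.6,189.5))):
    print(n,[(plane(cs[n],*b,137,n=='wrist')-plane(cs[n],*a,z,n=='wrist')).round(1)[:2].tolist() for z in(152,153.4,155)])
```

```text
(array([491.71750515,  42.8936413 , 153.98252568]), [np.float64(2.5799940518886557), np.float64(3.152046679090744), np.float64(1.3479844914902521)]) (array([492.62133046,  39.77376107, 136.1509132 ]), [np.float64(1.3057228102765879), np.float64(1.6584217847398735), np.float64(0.46264144690665066)]) [  0.90382531  -3.11988023 -17.83161247]
scene [[-2.7, -8.2], [-1.6, -6.7], [-0.4, -4.9]]
side [[1.1, -1.2], [1.6, -4.2], [2.3, -7.6]]
wrist [[1.2, -0.9], [1.0, -1.3], [0.8, -1.8]]
```

Call:
{"api": "play_rows", "payload": {
  "plan": [
    [1.2, -1.9, -5, -0.001, -0.001, -0.002, -1],
    [0, 0, -1, 0, 0, 0, -1],
    [0, 0, 0, 0, 0, 0, -1]
  ]
}}

```text
time_s: 10.63
eef_pos: [494.7, 40.9, 246.4]
ee_rot: [0.0, 0.82, 0.572, 0.0]
force: [0.4, 0.1, -0.7]
grip_width: 0.282
```

```bash
python3 go.py 494.4 40.3 246 -20.35
```

```text
t 10.63 pos [494.7  40.9 246.4] shift [-0.3 -0.6 -0.4] turn [ 0.0002  0.0013 -0.0014] F [ 0.44  0.1  -0.73] g 0.282
```

Call:
{"api": "play_rows", "payload": {
  "plan": [
    [-0.3, -0.6, -4, 0, 0.001, -0.001, -1],
    [0, 0, 0, 0, 0, 0, -1]
  ]
}}

```text
time_s: 10.8
eef_pos: [494.3, 40.4, 241.9]
ee_rot: [0.0, 0.821, 0.571, -0.0]
force: [0.2, 0.0, 0.3]
grip_width: 0.279
```

```bash
python3 go.py 494.4 40.3 242 -20.35
cat > grid.py <<'E'
from h import *
import pickle
cs={n:cap(n) for n in('scene','side','wrist')};pickle.dump(cs,open('c7.pkl','wb'));c=cs['wrist']
u,v=map(int,proj(c,[492.9,40.7,137],True));print('wrist mark pred',u,v)
g=cv2.cvtColor(c['img'],cv2.COLOR_BGR2GRAY)[v-12:v+18,u-14:u+15]
print('cols',u-14);
for r,row in enumerate(g): print(v-12+r,' '.join('%3d'%x for x in row))
E
python3 grid.py
```

```text
t 10.8 pos [494.3  40.4 241.9] shift [ 0.1 -0.1  0.1] turn [ 0.0002  0.0001 -0.0005] F [0.16 0.02 0.28] g 0.279
wrist mark pred 260 190
cols 246
178 131 130 127 121 115 109 109 107 106 106 106 105 107 109 108 107 108 109 110 111 110 109 110 109 109 107 105 109 124
179 130 130 127 121 114 111 109 108 108 108 109 108 108 111 111 111 111 111 112 110 111 110 112 110 112 110 111 119 126
180 129 129 125 119 115 114 120 126 130 131 133 134 134 135 133 133 134 136 135 131 127 126 123 115 113 113 114 120 127
181 131 128 125 121 126 143 158 171 178 183 185 185 188 186 184 183 185 187 186 182 176 173 163 152 136 121 115 119 126
182 132 129 129 134 160 188 202 207 206 207 207 211 211 209 204 202 207 209 210 208 205 206 206 203 187 152 125 120 128
183 131 131 136 163 193 211 214 213 209 208 212 216 217 211 194 191 205 212 210 211 212 213 218 219 213 190 153 130 128
184 134 134 152 186 207 212 215 214 210 210 215 219 219 210 176 171 199 209 209 207 211 217 220 222 221 213 188 147 133
185 133 140 165 198 211 215 216 216 215 213 216 219 219 208 170 164 195 209 208 211 215 220 223 224 223 220 208 167
[... 1944 characters left out ...]
 133 131 135 135 137 138 136 137 130 111  97  92  94 103 124 135 135 134 133 132 132 133 132 133 132
203 149 145 145 146 147 147 147 149 149 148 146 146 137 112  95  91  90  99 122 138 145 146 146 149 149 152 149 148 149
204 159 157 154 155 156 157 160 162 162 161 158 155 141 113  95  91  92  98 120 143 154 158 160 161 164 165 164 164 165
205 160 157 157 157 158 156 161 164 167 164 162 158 142 113  96  92  93  97 120 145 156 160 164 165 165 168 167 170 170
206 159 155 156 157 156 157 161 167 167 165 161 159 144 113  95  93  94  96 118 142 155 161 162 164 167 167 168 168 171
207 158 154 154 154 153 156 161 164 167 165 164 159 143 112  96  93  92  95 112 141 156 160 164 168 169 168 169 170 170
```

Run:
```python
from h import *
import pickle
cs=pickle.load(open('c7.pkl','rb'));c=cs['wrist'];m=plane(c,260.6,191,137,True);print(m)
for h in(3,4,5,6,7):print(h,np.round(proj(c,m+[0,0,h],True),1))
for n in('scene','side'):
    c=cs[n];u,v=map(int,proj(c,m));print(n,proj(c,m),'cols',u-9)
    g=cv2.cvtColor(c['img'],cv2.COLOR_BGR2GRAY)[v-12:v+6,u-9:u+10]
    for r,row in enumerate(g): print(v-12+r,' '.join('%3d'%x for x in row))
```

```text
[492.89437502  40.53155076 137.        ]
3 [260.6 192. ]
4 [260.6 192.3]
5 [260.6 192.7]
6 [260.6 193. ]
7 [260.5 193.4]
scene (np.float64(227.33301347785772), np.float64(183.914023407525)) cols 218
171 156 160 163 158 159 158 162 156 145 142 155 170 174 173 169 170 170 172 173
172 166 163 164 161 161 161 162 156 144 142 155 171 173 171 165 163 164 164 167
173 190 179 170 166 167 167 168 166 155 144 156 170 171 167 164 159 158 159 160
174 206 200 190 177 174 174 178 176 161 144 153 166 167 165 163 160 160 159 159
175 204 204 199 189 179 177 183 183 168 152 157 164 165 164 163 163 163 164 164
176 195 191 177 162 163 177 184 185 169 152 158 164 165 165 164 165 164 164 165
177 181 156 136 130 148 172 180 180 166 149 153 162 166 163 163 161 163 163 163
178 155 129 119 122 145 167 173 170 159 145 151 162 166 162 161 158 158 161 162
179 128 121 119 124 143 161 166 162 152 141 149 163 166 164 159 158 158 158 159
180 121 119 119 124 144 161 164 158 147 139 149 162 167 166 162 159 157 156 157
181 123 124 123 127 146 163 166 162 155 158 175 185 185 176 166 162 160 158 158
182 124 124 123 128 1
[... 1356 characters left out ...]
 183 186 189 190 191 193 191 192 196 194 190 184 179 172 158
174 178 176 175 177 179 183 189 194 199 200 199 201 201 199 194 189 184 180 173
175 175 172 170 171 175 184 197 203 203 200 196 194 199 205 204 199 193 187 183
176 175 172 168 166 171 186 205 212 203 188 174 170 184 202 210 208 200 191 188
177 176 174 169 166 165 176 196 207 202 189 176 175 183 198 206 205 198 191 191
178 180 177 174 168 161 156 164 174 180 181 187 195 201 200 196 190 186 189 193
179 179 179 178 174 164 146 135 137 142 149 163 178 186 183 173 168 175 187 193
180 178 179 179 176 163 142 126 122 122 124 131 142 153 153 152 156 170 187 194
181 176 178 178 175 162 141 124 117 118 117 120 125 133 139 144 153 170 188 196
```

The tip is within about 0.3 px of the dot's column in all three views. Take the force baseline, then lower in small steps.

```bash
cat > f.py <<'E'
from h import *
F=[];Z=[]
for k in range(10):
    c=cap('wrist' if k%2 else 'side');s=sense();F.append(s['force']);Z.append(s['eef_pos'])
print('F',np.mean(F,0).round(2),'sd',np.std(F,0).round(2),'pos',np.mean(Z,0).round(2),'t',s['time_s'])
E
python3 f.py
```

```text
F [-0.11  0.05 -0.4 ] sd [0.52 0.49 0.37] pos [494.67  40.37 242.79] t 11.45
```

Call:
{"api": "play_rows", "payload": {
  "plan": [
    [0, 0, -2.5, 0, 0, 0, -1],
    [0, 0, 0, 0, 0, 0, -1]
  ]
}}

```text
time_s: 11.62
eef_pos: [494.7, 40.4, 240.1]
ee_rot: [0.001, 0.821, 0.571, 0.0]
force: [-0.3, 0.8, -0.8]
grip_width: 0.28
```

```bash
python3 f.py;python3 go.py 494.4 40.3 236 -20.35
```

```text
F [-0.22 -0.09 -0.12] sd [0.35 0.39 0.38] pos [494.83  40.36 240.52] t 12.1167
t 12.12 pos [494.8  40.4 240.5] shift [-0.4 -0.1 -4.5] turn [ 0.0005  0.0022 -0.0006] F [-0.15  0.51  0.19] g 0.28
```

Call:
{"api": "play_rows", "payload": {
  "plan": [
    [-0.4, 0, -2.5, 0, 0.002, 0, -1],
    [0, 0, 0, 0, 0, 0, -1]
  ]
}}

```text
time_s: 12.28
eef_pos: [494.4, 40.3, 237.9]
ee_rot: [0.0, 0.821, 0.571, -0.0]
force: [-0.3, -0.0, -1.6]
grip_width: 0.276
```

```bash
python3 f.py;python3 go.py 494.4 40.3 236 -20.35
```

```text
F [-0.2   0.07 -0.57] sd [0.48 0.71 0.36] pos [494.6   40.33 238.34] t 12.7833
t 12.78 pos [494.6  40.3 238.4] shift [-0.2 -0.  -2.4] turn [ 0.0007  0.0011 -0.0006] F [-0.63  1.7  -0.96] g 0.28
```

Call:
{"api": "play_rows", "payload": {
  "plan": [
    [0, 0, -2, 0, 0, 0, -1],
    [0, 0, 0, 0, 0, 0, -1]
  ]
}}

```text
time_s: 12.95
eef_pos: [494.6, 40.3, 236.3]
ee_rot: [0.001, 0.821, 0.571, 0.0]
force: [-0.1, 0.2, -1.1]
grip_width: 0.28
```

```bash
python3 f.py;python3 go.py 494.4 40.3 236 -20.35
```

```text
F [ 0.17 -0.01 -0.47] sd [0.47 0.48 0.58] pos [494.76  40.31 236.61] t 13.45
t 13.45 pos [494.8  40.3 236.6] shift [-0.4 -0.  -0.6] turn [ 0.0008  0.0018 -0.0006] F [ 0.53 -0.27 -1.64] g 0.278
```

```bash
python3 grid.py | sed -n '1,2p;10,26p'
```

```text
wrist mark pred 260 192
cols 246
187 135 152 189 207 212 215 217 215 214 214 218 218 219 206 165 173 199 208 209 211 215 221 224 224 222 220 207 164 136
188 139 163 195 209 214 215 218 219 217 214 212 215 216 205 164 171 199 209 212 214 218 222 225 224 223 222 213 178 142
189 138 169 196 208 211 215 216 217 217 216 214 214 214 203 161 167 196 209 212 217 219 223 226 225 224 223 215 188 149
190 138 171 195 205 207 211 213 214 217 218 219 214 207 189 149 146 184 206 209 212 217 221 225 225 224 223 217 192 153
191 136 169 191 200 202 204 205 205 208 215 217 206 174 142 115 115 154 187 205 208 210 217 222 224 225 223 220 196 154
192 134 166 189 200 200 185 171 168 176 192 197 179 140 108  97  99 114 149 180 191 192 201 207 212 220 223 220 196 154
193 134 162 188 202 200 176 155 148 150 159 153 138 112  97  93  94 100 120 141 147 149 151 157 171 207 220 219 197 155
194 135 162 189 202 206 202 194 193 199 198 185 163 130 105  94  95 115 147 169 173 172 174 177 189 212 221 220 197 156
195 135 164 189 201 207 208 207 208 213 214 209 199 173 137 108 106 140 184 199 200 199 200 204 211 219 223
[... 272 characters left out ...]
 214 217 218 218 217 215 215 217 218 206 149 108 126 179 203 206 205 204 207 212 216 217 207 169 137
199 131 144 181 203 213 219 221 220 217 214 215 217 216 192 139 100 111 162 197 207 207 206 208 211 214 212 197 155 132
200 127 134 157 190 209 219 221 220 215 210 212 215 212 179 129  98 105 151 194 209 210 207 210 216 213 204 176 143 129
201 127 128 136 160 191 212 218 217 211 207 206 211 207 164 116  95 103 145 196 210 210 210 213 218 207 182 151 133 128
202 128 126 127 136 159 183 204 204 198 195 192 198 192 150 109  93  95 130 182 202 202 201 202 203 179 149 132 127 126
203 128 127 128 129 133 143 155 160 159 156 154 157 153 122  98  93  92 105 142 167 169 161 155 153 141 132 127 127 127
```

Call:
{"api": "play_rows", "payload": {
  "plan": [
    [-0.3, 0, -1.7, 0, 0.002, 0, -1],
    [0, 0, 0, 0, 0, 0, -1]
  ]
}}

```text
time_s: 13.77
eef_pos: [494.4, 40.3, 234.8]
ee_rot: [0.0, 0.821, 0.571, -0.0]
force: [-0.1, 0.0, -0.6]
grip_width: 0.279
```

```bash
python3 f.py;python3 go.py 494.4 40.3 236 -20.35
```

```text
F [ 0.16  0.48 -0.7 ] sd [0.59 0.46 0.48] pos [494.58  40.29 235.13] t 14.2667
t 14.27 pos [494.6  40.3 235.2] shift [-0.2  0.   0.8] turn [ 0.0009  0.0004 -0.0006] F [-0.05  1.03 -1.06] g 0.276
```

Call:
{"api": "play_rows", "payload": {
  "plan": [
    [-0.9, -0.3, 0, 0, 0, 0, -1],
    [0, 0, -1.5, 0, 0, 0, -1],
    [0, 0, 0, 0, 0, 0, -1]
  ]
}}

```text
time_s: 14.52
eef_pos: [493.6, 40.0, 233.6]
ee_rot: [0.001, 0.821, 0.571, -0.0]
force: [0.5, -0.2, -0.0]
grip_width: 0.281
```

```bash
python3 f.py;python3 go.py 493.7 40 236 -20.35
```

```text
F [ 0.08 -0.08  0.05] sd [0.29 0.43 0.37] pos [493.74  39.96 233.87] t 15.0167
t 15.02 pos [493.7  40.  233.8] shift [-0.   0.   2.2] turn [ 0.0009  0.0009 -0.0007] F [ 0.29 -0.65  0.16] g 0.279
```

Call:
{"api": "play_rows", "payload": {
  "plan": [
    [0, 0, -2, 0, 0, 0, -1],
    [0, 0, 0, 0, 0, 0, -1]
  ]
}}

```text
time_s: 15.18
eef_pos: [493.8, 40.0, 231.9]
ee_rot: [0.001, 0.821, 0.571, 0.0]
force: [-0.0, -0.0, 1.9]
grip_width: 0.278
```

```bash
python3 f.py;python3 go.py 493.7 40 236 -20.35
```

```text
F [-0.21  0.17  1.2 ] sd [0.67 0.5  0.32] pos [493.93  39.94 232.17] t 15.6833
t 15.68 pos [493.9  40.  232.1] shift [-0.2  0.   3.9] turn [ 0.0011  0.0017 -0.0007] F [-0.52  0.5   1.18] g 0.277
```

Call:
{"api": "play_rows", "payload": {
  "plan": [
    [-0.2, 0, -1.6, 0.001, 0.002, 0, -1],
    [0, 0, -1.2, 0, 0, 0, -1],
    [0, 0, 0, 0, 0, 0, -1]
  ]
}}

```text
time_s: 15.93
eef_pos: [493.9, 39.9, 229.4]
ee_rot: [0.0, 0.821, 0.571, 0.0]
force: [-0.0, 0.0, 2.7]
grip_width: 0.282
```

```bash
python3 f.py;python3 go.py 493.7 40 229.2 -20.35; python3 grid.py | sed -n '1,2p;10,24p'
```

```text
F [-0.53  0.14  2.59] sd [0.47 0.6  0.51] pos [493.92  39.91 229.62] t 16.4333
t 16.43 pos [493.9  39.9 229.6] shift [-0.2  0.1 -0.4] turn [ 0.0001  0.0005 -0.0007] F [-0.08 -0.61  2.81] g 0.278
wrist mark pred 261 194
cols 247
189 143 166 196 207 211 213 216 217 217 217 216 214 213 200 166 172 198 209 213 214 217 221 224 224 225 222 220 202 158
190 140 167 193 203 207 210 212 214 216 218 218 214 203 174 141 148 184 205 211 211 214 220 224 225 224 222 221 204 159
191 135 161 187 197 203 206 208 207 210 212 212 200 171 134 109 113 145 182 199 203 206 216 221 224 224 223 222 208 161
192 132 158 185 198 201 190 181 179 180 181 173 152 126 103  94  97 112 145 161 169 183 197 206 212 218 222 223 209 161
193 131 157 184 199 200 178 157 152 152 155 150 138 113  97  94  95 103 123 141 147 150 153 156 167 199 218 221 208 160
194 132 157 184 201 205 200 194 193 198 201 199 189 146 105  92  97 120 162 186 193 189 181 178 187 209 222 222 209 163
195 134 159 186 202 206 207 207 207 212 215 214 205 175 128 101 111 153 191 206 207 205 201 203 210 218 224 223 207 161
196 133 159 186 201 206 206 208 
[... 227 characters left out ...]
 214 217 218 217 217 216 215 216 205 153 110 134 186 205 208 208 207 204 206 210 214 216 211 180 147
199 130 144 179 204 213 219 221 220 219 216 215 213 191 140 103 122 176 204 208 208 208 206 208 212 214 213 202 164 137
200 131 135 157 189 209 219 222 220 216 211 211 208 180 131  99 108 157 197 210 212 210 208 211 214 215 207 184 151 133
201 128 130 136 160 191 211 217 218 214 206 204 202 162 116  95 104 147 196 213 215 212 210 213 217 209 185 155 136 131
202 128 129 128 137 158 184 201 203 200 196 191 184 147 106  94  97 131 182 206 208 206 202 203 205 186 155 135 128 128
203 126 127 125 128 132 141 155 160 161 158 156 145 120  99  93  94 110 145 169 175 170 161 156 154 143 132 127 126 128
```

Call:
{"api": "play_rows", "payload": {
  "plan": [
    [0, 0, -0.5, 0, 0, 0, -1]
  ]
}}

```text
time_s: 16.67
eef_pos: [493.9, 39.9, 229.1]
ee_rot: [0.0, 0.821, 0.571, 0.0]
force: [-0.1, 0.4, 3.0]
grip_width: 0.279
```

```bash
python3 f.py;python3 f.py;python3 go.py 493.7 40 229.2 -20.35
```

```text
F [-0.21  0.13  2.76] sd [0.34 0.42 0.31] pos [493.9   39.92 229.07] t 17.1667
F [-0.29  0.17  2.83] sd [0.5  0.22 0.39] pos [493.9   39.92 229.08] t 17.6667
t 17.67 pos [493.9  39.9 229.1] shift [-0.2  0.1  0.1] turn [ 0.0001  0.0004 -0.0007] F [-0.56 -0.04  3.19] g 0.281
```

```bash
python3 -c "
from rig import ctrl; print(ctrl.finish_job())"
```

```text
the job is handed in; nothing more can be done
None
```

The pale blank is standing in the jig socket, released on the sprung seat, and the awl is pressed on its mark at about 3.3–3.5 N. I handed the job in at about 17.7 s of the 54 s, with the arm still holding that pose.

- **Blank in the jig:** It went in straight, and the mark was within 1 px of where I predicted after I let go. The jig's screw heads measured 46 mm high, matching the given height.
- **Force:** The averaged upward force was 2.8 N, against a reading of about −0.5 N holding the awl clear, so the push is about 3.3 N. Travel from the contact height I estimated (about 5.7 mm) gives 3.45 N.
- **Seat:** Adding the blank's own weight, I work it out to be pressed about 6.2 mm, against 6 mm for half travel. I did not measure the seat directly.
- **Awl on the mark:** The last wrist image, taken just before a final 0.5 mm press, put the shaft within about 0.3 px (0.3 mm) of the dot's centre sideways. The tip itself could not be told apart from the dot in that image. The fore-and-aft position rests on the earlier views and should be good to about 1 mm.
- **Disagreements:** The three views differed by 1–3 mm when I first triangulated the awl's tip. I settled the sideways position on the near wrist view and the column checks in the other two. Single force readings scatter by about 0.4 N, so I used averages.
- **Other objects:** I saw no contact with any of the bystanders or look-alikes, but took no final overall picture to confirm it.

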